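# Hardness check of a handlebar grip

### The job

First lay the black handlebar grip flat on the steel plate, yellow dot up, midway between the two brass posts and in line with them, and let go of it. Then take the blue hardness gauge out of its stand and press its tip lightly on the yellow dot, gauge upright, until the sprung plunger is about half in (never hard). Finish while still holding the gauge there like that, and leave the other things alone.

Things in the scene. Friction and masses are not known exactly. Their poses are not given: they have to be found in the camera images.
- grip: black flat-sided handlebar grip, loose, about 0.1 kg: 120 long (its x axis) x 32 wide (y) x 34 high; a round flange 38 across takes the last 8 mm at its +x end and stands 4 above the body. Origin: centre of its underside, z up. Lies flat on the table at the start, dot up. Hard, gripped across its 32 width from above.
- mark (a point): centre of the yellow dot (15 across) on the flat top of the grip, 25 from the grip's origin along its +x and 34 above its underside
- plate: fixed steel plate 240 (its x) x 85 (y) x 8 high lying on the table, with two upright brass posts 16 across and 45 high above the plate, at x = +100 and -100 on its centre line. 184 is free between them. Origin: centre of its underside
- plate_mid (a point): point on the plate's top face midway between the two posts, 8 above the table
- gauge: hand hardness gauge, loose, about 0.15 kg, round about its z axis: blue handle 26 across from z = 6 to 76 with a black screen on its end, aluminium flange 48 across from z = 0 to 6, aluminium nose 29 across from z = -22 to 0, steel plunger 8 across sticking out below to z = -48. Origin: centre of the flange's underside. It hangs upright in its stand by the flange (nose free in the hole), grip it by the blue handle from above and lift straight up
- plunger (a joint): how far the gauge's sprung plunger is pushed in: 0 is fully out, 0.016 m fully in (half in = 0.008). Spring 300 N/m with 0.6 N preload: about 3 N at half. The upper edge of the red ring on the plunger meets the nose at half
- tip (a point): end of the plunger, on the gauge's axis, 48 below the gauge's origin when fully out
- stand: fixed grey square block, the gauge's stand, 60 x 60, 60 high, with an upright square through hole 36 x 36. Origin: centre of its underside
- pump: bystander: yellow hand pump lying down, 265 long (its x) with a 90 cross handle at its -x end, 32 high. Origin: under the middle of the barrel
- caliper: bystander: stainless brake caliper, 108 x 38 x 50 high. Origin: centre of its underside
- case: bystander: white tool case, latched shut, 166 (x) x 246 (y) x 90 high with its handle. Origin: centre of its underside
- oil: bystander: green oil bottle 50 across, 130 high. Origin: centre of its underside
- jar: bystander: glass jar with steel lid 64 across, 75 high. Origin: centre of its underside
- wrench: bystander: flat wrench 160 long (its x), lying on the table near the robot
Things that resemble listed ones, but are neither listed nor needed, are in the scene too. What is shaped like the gauge but purple is not meant. Leave any purple look-alike of the grip alone.

How it is judged (in metres and radians):
On the way, in this order (a step that is already met when the one before it is completed fails the run):
1. the grip lies flat on the plate midway between the posts, in line with them, let go, with the gauge still in its stand (horizontal distance between grip and plate_mid below 0.015 m and angle between the x axis of grip and the x axis of plate, either way round below 0.18 rad and angle between grip's own z axis and vertical below 0.1 rad and z of grip in the frame of plate_mid between -0.004 and 0.004 m and contact force between each of the arm, the fingers and grip below 0.1 N and linear speed of grip below 0.02 m/s and z of gauge in the frame of stand below 0.07 m), for 0.2 s.
2. the gauge is lifted clear of its stand in the fingers (contact force between the fingers and gauge above 2 N and contact force between gauge and stand below 0.05 N and height (world z) of gauge above 0.085 m), for 0.1 s.
At the end, for the whole second after the job is handed in: Gauge held still in the fingers, upright within 0.12 rad, touching only the grip, tip within 7.5 mm of the dot's centre, 0.8 to 7 N, plunger 4 to 12 mm in; grip untouched, flat on the plate, within 15 mm of midway between the posts and 0.18 rad of their line (horizontal distance between grip and plate_mid below 0.015 m and angle between the x axis of grip and the x axis of plate, either way round below 0.18 rad and angle between grip's own z axis and vertical below 0.1 rad and z of grip in the frame of plate_mid between -0.004 and 0.004 m and contact force between each of the arm, the fingers and grip below 0.1 N and contact force between the fingers and gauge above 2 N and angle between gauge's own z axis and vertical below 0.12 rad and contact force between gauge and stand below 0.05 N and value of joint plunger between 0.004 and 0.012 m and horizontal distance between tip and mark below 0.0075 m and contact force between gauge and grip between 0.8 and 7 N and height (world z) of gauge above 0.07 m and contact force between gauge and plate below 0.05 N and linear speed of each of gauge, grip below 0.01 m/s); the arm keeps its last pose, push and grip.
It fails at once if a bystander is moved more than 30 mm (distance of any of pump, caliper, case, oil, jar, wrench from where it was at the start of the episode above 0.03 m).
It fails at once if the gauge is pressed hard on the grip (over 15 N) (contact force between gauge and grip above 15 N).
It also fails if it takes over 58 s, if anything falls off the work surface, if the arm or the gripper's body presses on something with over 40 N, if the wrist force passes 120 N, or if a joint passes its speed limit or range.

### The arm

A 7-joint arm with a two-finger parallel gripper is mounted at the origin on the work surface. World frame = base frame: x ahead of the robot, y to its left, z up, the work surface at z = 0. Lengths are in m, angles in degrees, forces in N, time in s.
With the tool pointing down it reaches from about 0.425 to 0.95 m from the base axis. Payload 4.7 kg.
Tool frame: the origin (TCP) lies on the mounting face of the last link; the fingertips stand 173 mm ahead of it and the grasp point (between the pads) lies 155 mm ahead of it; z points along the fingers, y is the direction in which the jaws open and shut (so a half turn about z gives the same grasp; the last joint's range is limited). The gripper opens to 85 mm and grips with 20 to 120 N. Pads are 22 mm wide; open, the fingers measure 114 mm over their backs; the gripper's body (76 mm by 85 mm) begins 54 mm behind the grasp point. The pads swing forward as they close: fully open they stand 13 mm farther back than shut.
Start: joints at [-66.457, 26.849, -2.785, 87.806, 1.381, 65.374, -4.715], TCP at [0.287, 0.611, 0.405] pointing down, gripper open.
Joint ranges: [-148.3, 148.3], [-19.14, 114.17], [-79.39, 73.82], [5.75, 140.21], [-59.74, 239.74], [12.07, 113.84], [-152.46, 152.46]. Speed limits (degrees/s): [147.25, 147.25, 180, 180, 180, 180, 180].

### API

Orientations are given as [roll, pitch, yaw] about the fixed x, y, z axes, in that order (R = Rz(yaw) Ry(pitch) Rx(roll)).
In Python, from station import ctrl gives the robot as it stands. The module is installed in compiled form; this text tells all that it offers. Calls block until the motion is done:
- ctrl.move_to(position, orientation): joint-space move of the TCP to a pose.
- ctrl.move_l(position, attitude=None, v=0.15, max_force=None): straight line of the TCP; attitude=None keeps the orientation; v is the mean speed in m/s. With max_force (N) it stops when the force on the tool has changed by that much, and returns True; else False.
- ctrl.set_joints(angles): joint-space move.
- ctrl.gripper_open() and ctrl.grasp(grip_force=None): open the fingers fully, or close them until they stop; grip_force is the grip in N (None keeps the last).
- ctrl.pause(seconds).
- ctrl.ik(position, orientation): joint angles nearest the present ones, or None.
- ctrl.sense(): the state.
- ctrl.snapshot(name): name is "scene" or "top"; returns a dict with "image" (420x560x3 uint8, blue, green, red), "fx", "fy", "cx", "cy" (pixels), "eye" and "orientation" of the camera in the world. Camera axes: x right, y up, looking along -z (the intrinsics and any distortion apply to the point x, -y, -z); pixel columns grow to the right and rows downward; lengths in m; the calibration is good to about 2 mm. A picture is of the moment at which its call begins. There is no depth.
A pose or a line that the arm cannot do raises ctrl.IKError and nothing moves.
- ctrl.sign_off(): hands the job in, once; it reports no verdict.
The state is a dict: "clock": time; "joint_pos": joint angles; "qd": joint speeds; "effort": joint torques, N m; "position": TCP position; "ee_rot": TCP orientation; "force": force on the tool from outside, world axes, zero at the start; "torque": the same for the moment, N m; "width": opening from 0.0 (shut) to 1.0 (fully open).
Only numpy, scipy, OpenCV 4.12 (cv2) and the standard library are available. Lean on these libraries where they do the work, as an engineer would, in place of code of your own. Each camera call takes 0.05 s, during which the arm holds its last target.

## Working session

There is one attempt and no reset: what is moved stays moved. The work goes in short steps, each a Python script; the robot and the scene stay as the last script left them, time stands still between calls to the robot, and variables do not carry over. Pictures are saved under pics/ and viewed, and the job is handed in when it is done.

```bash
mkdir -p pics; ls
python3 - <<'E'
from station import ctrl
import cv2, json, numpy as np
for n in ("scene","top"):
    s=ctrl.snapshot(n); cv2.imwrite(f"pics/{n}0.png",s["image"])
    print(n,{k:(np.array(v).round(4).tolist()) for k,v in s.items() if k!="image"})
print(ctrl.sense())
E
```

```text
pics
scene {'fx': 492.6254, 'fy': 492.6254, 'cx': 277.1318, 'cy': 209.0324, 'eye': [1.3402, -0.8847, 1.0988], 'orientation': [48.0689, 1.0855, 41.1359]}
top {'fx': 484.0429, 'fy': 484.0429, 'cx': 279.4493, 'cy': 209.1448, 'eye': [0.4372, -0.0187, 1.8201], 'orientation': [4.4028, -0.2009, -89.7838]}
{'clock': 0.1, 'joint_pos': array([-66.45712336,  26.89274832,  -2.78388285,  87.86833143,
         1.38216828,  65.37514983,  -4.71552983]), 'qd': array([ 0.02723815, -0.13920732,  0.00991636, -0.23306508,  0.03325243,
        0.09175872,  0.05874925]), 'effort': array([ 3.16999976e-04, -5.11519969e+01, -4.69281874e-02, -2.38391268e+01,
        1.08313948e-02,  4.32157525e-03, -1.65061368e-05]), 'position': array([0.28727511, 0.61056722, 0.40375459]), 'ee_rot': array([-1.79897492e+02,  5.04034646e-03,  1.54803077e+02]), 'force': array([0.12161292, 0.21705436, 0.83592742]), 'torque': array([ 0.01233626, -0.02746661,  0.02128811]), 'width': 0.9972077862543658}
```

View pics/scene0.png

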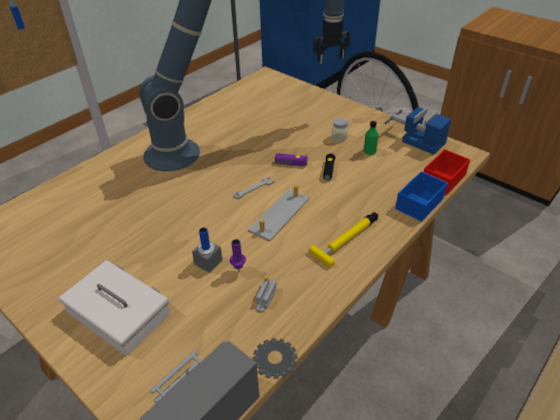

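View pics/top0.png

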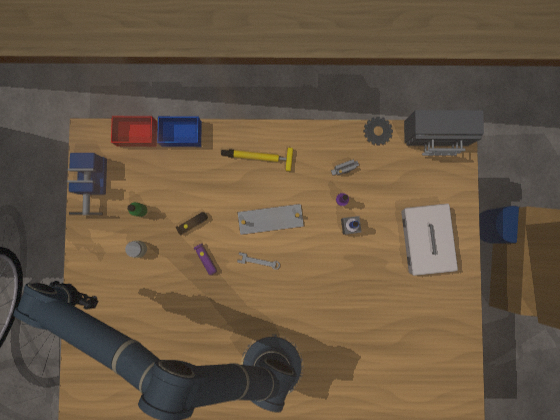

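Candidates in the top view: for the grip, black at (192,222) and purple at (205,259). For the gauge, blue in the stand at (351,226) and purple at (343,200). By the description I choose black and blue, and I'll check both in crops.

```bash
cat > h.py <<'E'
import numpy as np, cv2
from scipy.spatial.transform import Rotation as Ro
def cam(s):
    return Ro.from_euler('xyz',s["orientation"],degrees=True).as_matrix(), np.array(s["eye"])
def ray(s,u,v,z):
    R,e=cam(s); d=R@np.array([(u-s["cx"])/s["fx"],-(v-s["cy"])/s["fy"],-1.0])
    return e+d*(z-e[2])/d[2]
def proj(s,p):
    R,e=cam(s); c=R.T@(np.asarray(p,float)-e)
    return np.array([s["cx"]+s["fx"]*c[0]/-c[2], s["cy"]-s["fy"]*c[1]/-c[2]])
def tri(s1,p1,s2,p2):
    A=[];b=[]
    for s,p in((s1,p1),(s2,p2)):
        R,e=cam(s); d=R@np.array([(p[0]-s["cx"])/s["fx"],-(p[1]-s["cy"])/s["fy"],-1.0]); d/=np.linalg.norm(d)
        M=np.eye(3)-np.outer(d,d); A.append(M);b.append(M@e)
    x,r,_,_=np.linalg.lstsq(np.vstack(A),np.hstack(b),rcond=None); return x,np.sqrt(r)
def crop(im,x0,y0,x1,y1,k): return cv2.resize(im[y0:y1,x0:x1],None,fx=k,fy=k,interpolation=cv2.INTER_CUBIC)
E
python3 - <<'E'
import cv2; from h import *
t=cv2.imread("pics/top0.png"); s=cv2.imread("pics/scene0.png")
a=crop(t,165,180,375,285,3.8); b=crop(s,180,115,350,285,3.5)
cv2.imwrite("pics/c_top.png",a); cv2.imwrite("pics/c_scene.png",b)
E
```

```text
(no output)
```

View pics/c_top.png

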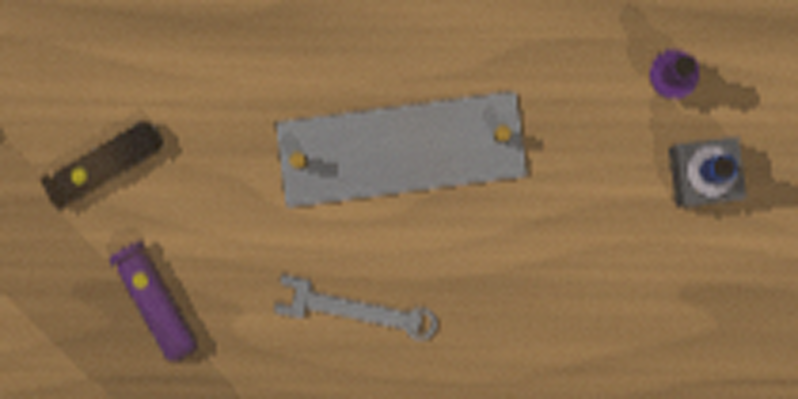

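View pics/c_scene.png

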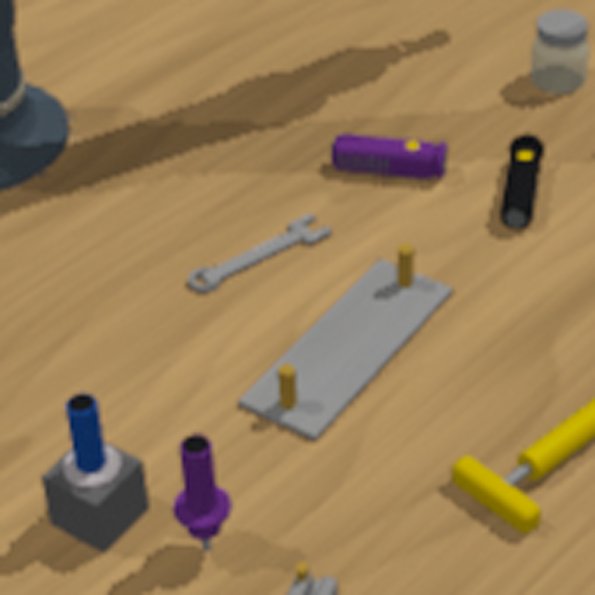

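The crops confirm it: black grip with its dot near the left end (flange lower left in top), blue gauge in the grey stand, and purple look-alikes beside each. Now I'll measure.

```bash
cat > meas.py <<'E'
from station import ctrl
from h import *
def comp(mask,near,minA=4):
    n,l,st,c=cv2.connectedComponentsWithStats(mask.astype(np.uint8))
    best=[(np.hypot(*(c[i]-near)),i) for i in range(1,n) if st[i,4]>=minA]
    i=min(best)[1]; return c[i],st[i,4],(l==i)
E
python3 - <<'E'
from meas import *
T=ctrl.snapshot("top");S=ctrl.snapshot("scene")
hs={}
for n,s in(("t",T),("s",S)): hs[n]=cv2.cvtColor(s["image"],cv2.COLOR_BGR2HSV).astype(int)
def yel(h): return (abs(h[...,0]-28)<6)&(h[...,1]>150)&(h[...,2]>110)
dt=comp(yel(hs["t"]),(186,226)); ds=comp(yel(hs["s"]),(330,159))
print("dot px",dt[:2],ds[:2]); print("dot top ray",ray(T,*dt[0],.034),"scene ray",ray(S,*ds[0],.034),"tri",tri(T,dt[0],S,ds[0]))
# grip dark mask
for thr in (45,55,65):
    m=hs["t"][...,2]<thr
    k=comp(m,(192,222),100); ys,xs=np.nonzero(k[2]); r=cv2.minAreaRect(np.c_[xs,ys].astype(np.float32)); print(thr,k[:2],r)
    bx=cv2.boxPoints(r); print([ray(T,*p,.017)[:2].round(4).tolist() for p in bx])
    k=comp(hs["s"][...,2]<thr,(329,168),50); print(" scene",k[:2])
# plate
h=hs["t"]; m=(h[...,1]<60)&(h[...,2]>85)
k=comp(m,(270,219),800); mm=cv2.morphologyEx(k[2].astype(np.uint8),cv2.MORPH_CLOSE,np.ones((7,7)))
ys,xs=np.nonzero(mm); r=cv2.minAreaRect(np.c_[xs,ys].astype(np.float32)); bx=cv2.boxPoints(r)
print("plate",k[:2],r,[ray(T,*p,.008)[:2].round(4).tolist() for p in bx], "ctr",ray(T,*r[0],.008))
# posts
for hn,s,nears in(("t",T,((243,222),(298,215))),("s",S,((296,190),(262,225)))):
    h=hs[hn]; m=(abs(h[...,0]-21)<7)&(h[...,1]>150)&(h[...,2]>70)
    for q in nears:
        k=comp(m,q,4); ys,xs=np.nonzero(k[2]); print("post",hn,k[:2],xs.min(),xs.max(),ys.min(),ys.max())
# gauge blue
for hn,q in(("t",(353,225)),("s",(205,240))):
    h=hs[hn]; m=(abs(h[...,0]-112)<10)&(h[...,1]>130)
    k=comp(m,q,10); ys,xs=np.nonzero(k[2]); print("blue",hn,k[:2],xs.min(),xs.max(),ys.min(),ys.max())
cv2.imwrite("pics/g_top.png",crop(T["image"],165,190,225,250,9)); cv2.imwrite("pics/ga.png",np.hstack([crop(T["image"],325,185,375,245,8),crop(S["image"],185,220,235,280,8)]))
E
```

```text
dot px (array([185.23076923, 225.84615385]), np.int32(13)) (array([329.5, 159. ]), np.int32(12))
dot top ray [0.51152311 0.32283445 0.034     ] scene ray [0.51199381 0.32229934 0.034     ] tri (array([0.51154839, 0.32294501, 0.03342892]), array([2.82279529e-06]))
45 (array([147.2585034 , 352.99319728]), np.int32(147)) ((148.77066040039062, 354.4873352050781), (38.928436279296875, 6.0031280517578125), 40.0302619934082)
[[0.0787, 0.5126], [0.0952, 0.4989], [0.006, 0.3881], [-0.0105, 0.4018]]
 scene (array([328.59235669, 165.89171975]), np.int32(157))
55 (array([ 76.18380889, 305.25481088]), np.int32(1507)) ((82.4077377319336, 305.0372314453125), (118.3099136352539, 27.46302604675293), 31.159303665161133)
[[0.2876, 0.913], [0.3739, 0.8643], [0.1521, 0.4846], [0.0674, 0.5342]]
 scene (array([328.60479042, 166.05988024]), np.int32(167))
65 (array([169.35882353, 124.01176471]), np.int32(170)) ((177.5, 129.0), (37.0, 22.0), 0.0)
[[0.8359, 0.4311], [0.9204, 0.433], [0.9211, 0.293], [0.8366, 0.2915]]
 scene (array([328.47340426, 166.67553191]), np.int32(188))
plate (array([270.17580071, 218.81708185]), np.int32(1405)) ((270.12451171875, 218.78810119628906), (22.634357452392578, 63.59176254272461), 82.56858825683594) [[0.5665, 0.1342], [0.5985, -0.1024], [0.5141, -0.1134], [0.4825, 0.1224]] ctr [0.54031799 0.01027543 0.008     ]
post t (array([243.125, 221.875]), np.int32(8)) 242 244 221 223
post t (array([296.875, 214.875]), np.int32(8)) 296 298 214 216
post s (array([295.3  , 189.925]), np.int32(40)) 294 297 185 196
post s (array([261.575, 224.825]), np.int32(40)) 260 263 220 230
blue t (array([510.15721649, 222.87628866]), np.int32(388)) 503 517 207 241
blue s (array([204.25179856, 239.72661871]), np.int32(139)) 199 209 229 249
```

View pics/g_top.png

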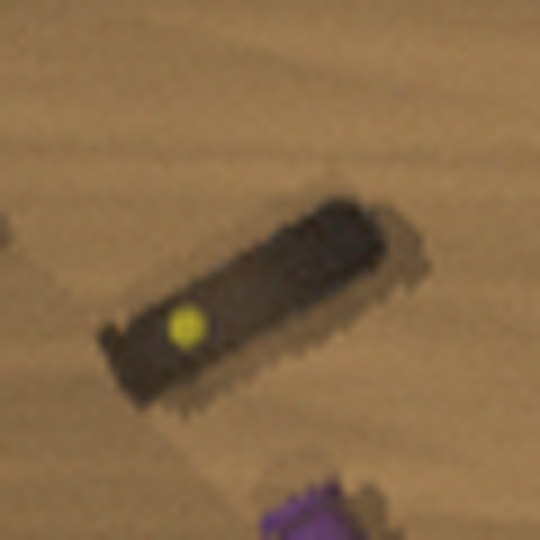

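View pics/ga.png

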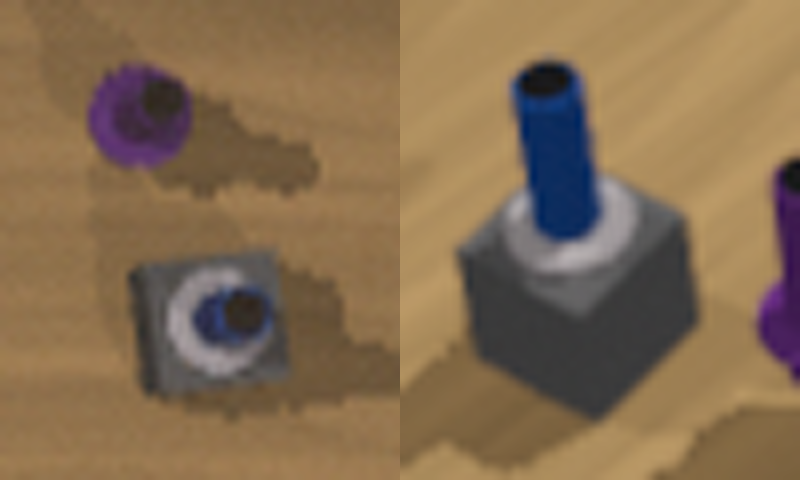

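Run:
```python
from meas import *
T=ctrl.snapshot("top");S=ctrl.snapshot("scene")
V={n:s["image"].max(axis=2).astype(int) for n,s in(("t",T),("s",S))}
def win(m,x0,y0,x1,y1):
    o=np.zeros_like(m); o[y0:y1,x0:x1]=m[y0:y1,x0:x1]; return o
im=T["image"].astype(int); print(V["t"][212:234:2,176:212:2])
for thr in (62,68,74,80):
    k=comp(win((V["t"]<thr),170,205,220,242),(192,222),50); ys,xs=np.nonzero(k[2]); r=cv2.minAreaRect(np.c_[xs,ys].astype(np.float32))
    P=np.array([ray(T,x,y,.030)[:2] for x,y in zip(xs,ys)]); c=P.mean(0); w,v=np.linalg.eigh(np.cov(P.T)); a=v[:,1]; 
    pr=(P-c)@a; pq=(P-c)@v[:,0]
    print(thr,len(xs),"rect",np.round(r[0],1),np.round(r[1],1),round(r[2],1),"c",c.round(4),"ang",np.degrees(np.arctan2(a[1],a[0])).round(2),"len",np.ptp(pr).round(3),np.ptp(pq).round(3),"mid",(c+a*(pr.max()+pr.min())/2).round(4))
a=[ray(T,243.125,221.875,.053)[:2],ray(T,296.875,214.875,.053)[:2]]
print("posts",a,"mid",(a[0]+a[1])/2,"ang",np.degrees(np.arctan2(*(a[0]-a[1])[::-1])), np.linalg.norm(a[0]-a[1]))
# screen
kt=comp(win(V["t"]<62,350,215,362,232),(355,224)); ks=comp(win(V["s"]<55,196,225,212,236),(203,230))
print("screen",kt[:2],ks[:2],tri(T,kt[0],S,ks[0]),ray(T,*kt[0],.142),ray(S,*ks[0],.142))
# stand top: project? flange bright
h=cv2.cvtColor(S["image"],cv2.COLOR_BGR2HSV).astype(int); h2=cv2.cvtColor(T["image"],cv2.COLOR_BGR2HSV).astype(int)
m=win((h2[...,2]>120)&(h2[...,1]<70),340,215,365,238); ys,xs=np.nonzero(m); e=cv2.minEnclosingCircle(np.c_[xs,ys].astype(np.float32)); print("flange",e,ray(T,*e[0],.066))
m=win((abs(h2[...,0]-112)<12)&(h2[...,1]>110),340,215,365,238); ys,xs=np.nonzero(m);print("blue t",xs.mean(),ys.mean(),xs.min(),xs.max(),ys.min(),ys.max())
```

```text
[[143 142 142 139 143 143 143 144 145 135 127 129 110  70  91 127 133 149]
 [147 144 146 145 144 142 146 146 137 133 116  72  49  53  47  72 107 135]
 [143 141 145 143 144 145 140 133 133 112  55  52  54  54  46  48 106 103]
 [146 143 145 144 139 134 133 118  69  63  59  56  54  50  53  47 104 102]
 [148 148 146 136 134 121  90  75  73  69  62  54  52  49  62  88 104 104]
 [148 143 132 131  99  75  76  76  71  69  63  57  55  77 106 106 122 126]
 [132 138 110  65  99 118  76  77  73  67  65  71 105 103 102 139 142 142]
 [ 94 116  64  65 166 162  75  78  72  81  97 111 109 120 147 146 147 145]
 [ 77  60  61  61  79  92  68  73  97 118 117 117 131 154 154 151 153 151]
 [137  60  57  63  64  65  86 116 115 130 154 153 155 156 154 158 156 151]
 [130  69  60  64  70  90 109 114 128 150 149 150 148 151 152 151 151 152]]
62 83 rect [201.1 217.2] [ 7.6 10.7] 63.4 c [0.5434 0.2659] ang 116.79 len 0.04 0.028 mid [0.5437 0.2654]
68 109 rect [199.2 218.2] [ 8.2 14.9] 59.0 c [0.5407 0.2698] ang 120.3 len 0.055 0.031 mid [0.5395 0.2718]
74 218 rect [191.7 222.6] [ 8.8 33.3] 59.9 c [0.5253 0.2948] ang 121.59 len 0.122 0.033 mid [0.5227 0.2989]
80 263 rect [191.8 222.6] [ 9.1 33.2] 60.3 c [0.5243 0.2975] ang 120.89 len 0.122 0.034 mid [0.5232 0.2992]
posts [array([0.52607184, 0.10812203]), array([ 0.55248218, -0.0882323 ])] mid [0.53927701 0.00994486] ang 97.66050797662257 0.19812251042826584
screen (array([355.14285714, 223.80952381]), np.int32(21)) (array([202.72222222, 229.61111111]), np.int32(18)) (array([ 0.51686852, -0.28798069,  0.13507156]), array([0.00028765])) [ 0.51640975 -0.28702905  0.142     ] [ 0.52293445 -0.29212936  0.142     ]
flange ((351.5, 224.8333282470703), 6.346582412719727) [ 0.51623013 -0.28592896  0.066     ]
blue t 352.1666666666667 224.33333333333334 352 353 222 226
```

Grip origin is about (0.524, 0.301) with its +x axis at 121°. Plate middle is about (0.540, 0.010), with its line at 97.7°. Gauge axis is about (0.517, −0.287). Next I'll check IK and go for the grip.

Run:
```python
from meas import *
for yaw in (121,-59):
    q=ctrl.ik([.524,.301,.179],[180,0,yaw]); print(yaw,None if q is None else np.round(q,0))
for yaw in (97.7,-82.3):
    q=ctrl.ik([.540,.010,.189],[180,0,yaw]); print(yaw,None if q is None else np.round(q,0))
for yaw in (180,0,90,-90,):
    q=ctrl.ik([.517,-.287,.263],[180,0,yaw]); print(yaw,None if q is None else np.round(q,0))
ctrl.gripper_open()
ctrl.move_to([.524,.301,.27],[180,0,121])
s=ctrl.sense(); print(s["clock"],s["position"],s["ee_rot"],np.round(s["joint_pos"],0))
S=ctrl.snapshot("scene"); cv2.imwrite("pics/a1.png",crop(S["image"],230,80,400,210,4.5))
```

```text
121 [-39.  36.   6. 108.  -6.  36.   3.]
-59 [ 10.  58. -68. 105.  61.  64. 129.]
97.7 [-20.  32.  19. 117. -18.  34.  19.]
-82.3 [ -49.   50.   63.  118.  -59.   52. -123.]
180 [  1.  31.  32. 109. -22.  47. 135.]
0 [-17.  44.  64. 109. -48.  58. -22.]
90 [-16.  42.  60. 109. -45.  56.  66.]
-90 [ -17.   44.   63.  109.  -48.   58. -112.]
2.0417 [0.52338042 0.30308295 0.27049094] [ 1.79924356e+02 -7.54186819e-02  1.21187396e+02] [-40.  29.   8. 105.  -6.  46.   2.]
```

View pics/a1.png

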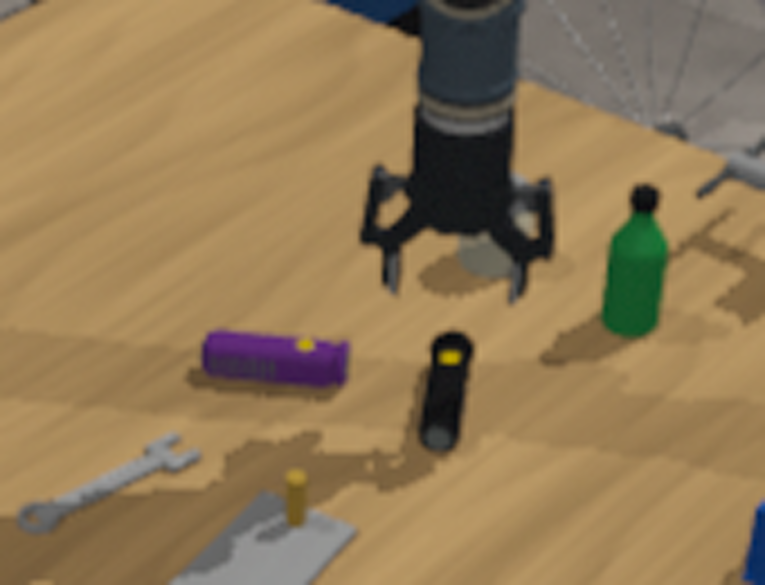

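The picture shows the jaws straddling the black grip at crop (445,395), clear of the purple one and the bottle. I'll descend, grasp and lift slightly.

Run:
```python
from meas import *
print(ctrl.move_l([.524,.301,.179],[180,0,121],v=.08,max_force=15))
s=ctrl.sense(); print(s["position"],s["force"])
ctrl.grasp(40); s=ctrl.sense(); print(s["clock"],s["width"],s["position"],s["force"])
ctrl.move_l([.524,.301,.25],[180,0,121],v=.1); s=ctrl.sense(); print(s["clock"],s["width"],s["position"],s["force"])
S=ctrl.snapshot("scene"); cv2.imwrite("pics/a2.png",crop(S["image"],230,80,400,210,4.5))
```

```text
False
[0.52423789 0.30114404 0.17955928] [-0.28021496 -0.80126824  0.79389068]
3.925 0.36462362643710006 [0.52415434 0.30108263 0.17929422] [-0.77452151  0.25691649  2.0264372 ]
4.7833 0.36713277196183763 [0.5236635  0.30086294 0.24945277] [-0.38838643 -0.51743265 -0.98586562]
```

View pics/a2.png

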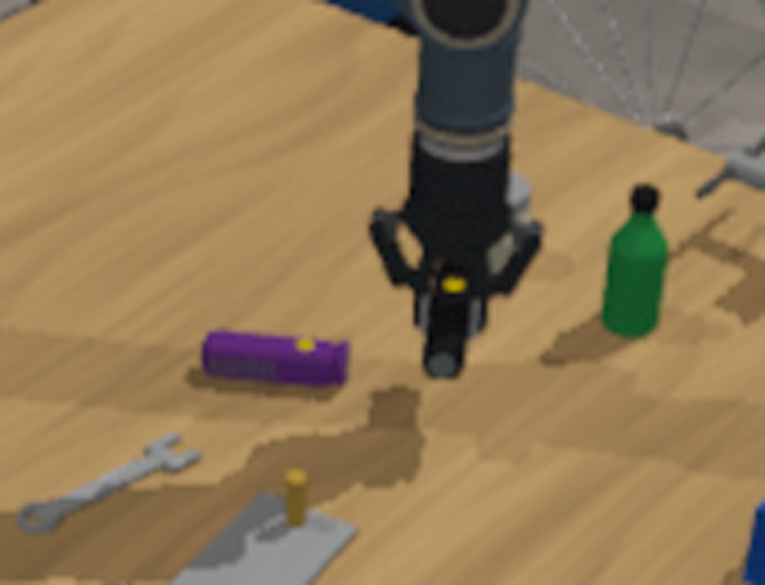

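The grip is held (width 0.367, about 31 mm) with its dot visible. I'll measure the dot against the TCP, then carry it over the plate.

Run:
```python
from meas import *
S=ctrl.snapshot("scene"); h=cv2.cvtColor(S["image"],cv2.COLOR_BGR2HSV).astype(int)
k=comp((abs(h[...,0]-28)<6)&(h[...,1]>150)&(h[...,2]>90),(331,143)); s=ctrl.sense(); p=s["position"]
d=ray(S,*k[0],p[2]-.179+.034); a=np.array([np.cos(np.radians(121)),np.sin(np.radians(121))]); n=np.array([-a[1],a[0]])
print(k[:2],d,"along",(d[:2]-p[:2])@a,"across",(d[:2]-p[:2])@n)
ctrl.move_l([.524,.301,.28],[180,0,121])
ctrl.move_to([.540,.010,.27],[180,0,97.7])
ctrl.pause(.3); s=ctrl.sense(); print(s["clock"],s["position"],s["ee_rot"],s["width"])
for n in("scene","top"):
    S=ctrl.snapshot(n); cv2.imwrite(f"pics/a3{n}.png",crop(S["image"],*((200,110,360,250) if n=="scene" else (190,160,350,300)),4))
```

```text
(array([330.30769231, 143.        ]), np.int32(13)) [0.51162506 0.32147671 0.10406901] along 0.023877685146040654 across -0.00032548373187078213
6.6583 [0.54013934 0.01108209 0.26996662] [ 1.79993661e+02 -1.28659796e-02  9.78161101e+01] 0.3652909950945982
```

View pics/a3scene.png

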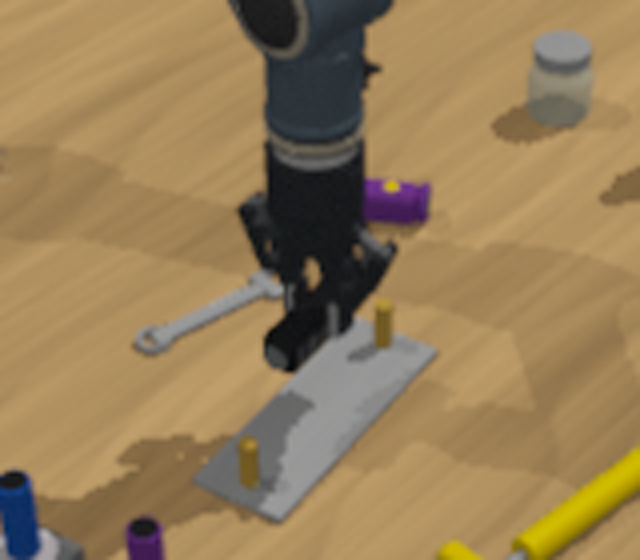

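View pics/a3top.png

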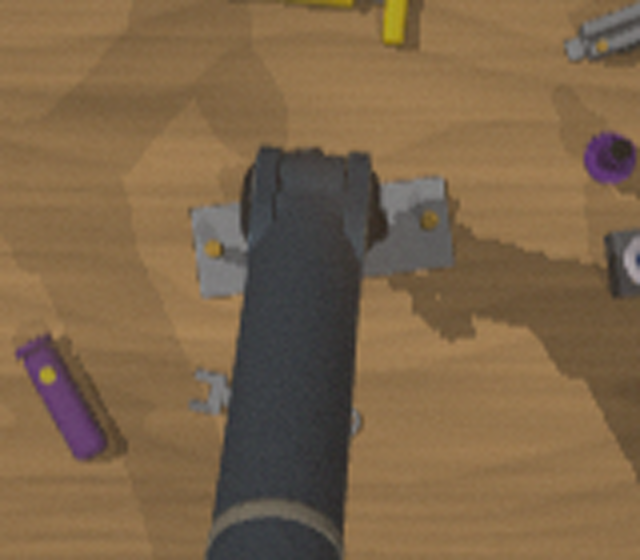

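The grip sits between the posts in line with the plate (scene crop (315,335), posts at (383,322) and (248,462)). The dot is 24 mm along the axis, against 25 nominal. I'll lower it and release.

Run:
```python
from meas import *
ctrl.move_l([.540,.010,.200],[180,0,97.7],v=.08)
print(ctrl.move_l([.540,.010,.184],[180,0,97.7],v=.02,max_force=5))
s=ctrl.sense(); print(s["clock"],s["position"],s["force"])
ctrl.gripper_open(); ctrl.pause(.2)
s=ctrl.sense(); print(s["clock"],s["position"],s["force"],s["width"])
ctrl.move_l([.540,.010,.28],[180,0,97.7],v=.12)
ctrl.move_to([.517,-.287,.36],[180,0,180]); ctrl.pause(.4)
s=ctrl.sense(); print(s["clock"],s["position"],s["ee_rot"])
for n in("scene","top"):
    S=ctrl.snapshot(n); cv2.imwrite(f"pics/a4{n}.png",S["image"])
a=cv2.imread("pics/a4scene.png");b=cv2.imread("pics/a4top.png")
cv2.imwrite("pics/a4.png",np.hstack([crop(a,180,140,330,280,2.6),crop(b,220,150,370,290,2.6)]))
```

```text
True
8.4083 [0.5400474  0.01002837 0.1873034 ] [-0.72320869  0.02493717  3.80279504]
9.1833 [0.53946723 0.01008523 0.18681622] [ 0.08739478 -0.45667893 -0.54510335] 1.0007528651787396
12.1167 [ 0.51711828 -0.28675121  0.36001465] [-1.79999408e+02  1.43660797e-04 -1.79976518e+02]
```

View pics/a4.png

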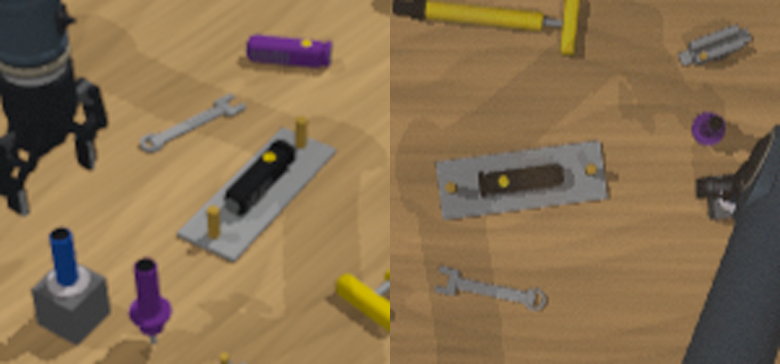

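The grip lies in line midway between the posts, dot up. Now I'll measure the dot and grip position, then descend on the gauge.

Run:
```python
from meas import *
T=ctrl.snapshot("top");S=ctrl.snapshot("scene"); px=[]
for s,q in((T,(262,220)),(S,(283,200))):
    h=cv2.cvtColor(s["image"],cv2.COLOR_BGR2HSV).astype(int); m=(abs(h[...,0]-28)<6)&(h[...,1]>150)&(h[...,2]>110)
    k=comp(m,q); px.append(k[0]); print(k[:2],ray(s,*k[0],.042))
d,r=tri(T,px[0],S,px[1]); print("dot",d,r)
a=np.array([np.cos(np.radians(97.7)),np.sin(np.radians(97.7))]); print("grip origin",d[:2]-.025*a,"plate mid .5397 .0100")
print(ctrl.move_l([.517,-.287,.263],[180,0,180],v=.1,max_force=8))
s=ctrl.sense(); print(s["clock"],s["position"],s["force"])
I=S=ctrl.snapshot("scene"); cv2.imwrite("pics/a5.png",crop(I["image"],150,170,270,290,5))
```

```text
(array([263.35714286, 219.21428571]), np.int32(14)) [0.53671405 0.03461162 0.042     ]
(array([283., 200.]), np.int32(15)) [0.53659076 0.03415588 0.042     ]
dot [0.53657917 0.034476   0.04180638] [0.00028664]
grip origin [0.53992883 0.00970142] plate mid .5397 .0100
False
13.4333 [ 0.51730566 -0.2871572   0.26368466] [ 0.80708204 -0.13128329  0.21553313]
```

View pics/a5.png

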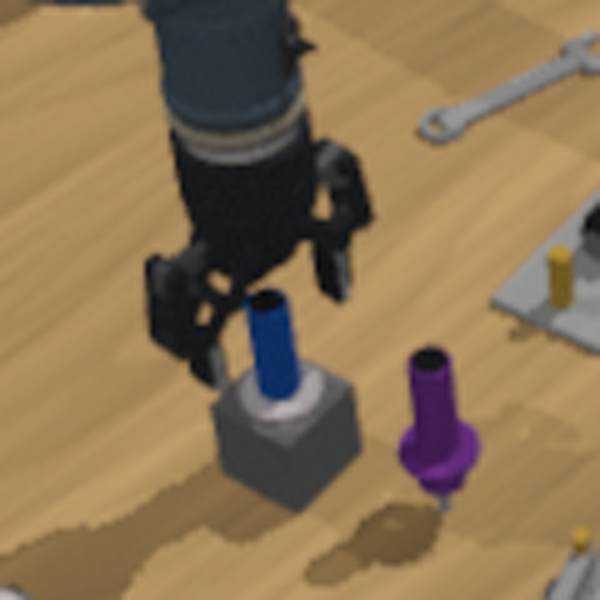

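The dot is at (0.5366, 0.0345) and the grip is within 0.5 mm of midway. The jaws straddle the blue handle at crop (270,340). I'll grasp and lift.

Run:
```python
from meas import *
ctrl.grasp(45); s=ctrl.sense(); print(s["clock"],s["width"],s["position"],s["force"],s["torque"])
print(ctrl.move_l([.517,-.287,.293],[180,0,180],v=.05,max_force=12)); s=ctrl.sense(); print(s["clock"],s["width"],s["position"],s["force"])
print(ctrl.move_l([.517,-.287,.38],[180,0,180],v=.1,max_force=15)); ctrl.pause(.3); s=ctrl.sense(); print(s["clock"],s["width"],s["position"],s["force"],s["torque"])
I=ctrl.snapshot("scene"); cv2.imwrite("pics/a6.png",crop(I["image"],150,150,270,270,5))
```

```text
14.0583 0.2963622173280517 [ 0.51706676 -0.28715791  0.26327413] [-0.63465775 -0.19902183  1.61636404] [0.05813596 0.05687807 0.02936851]
False
14.8083 0.29674017504396544 [ 0.51687536 -0.28692827  0.29294066] [-0.31980374 -0.01780903 -2.08312738]
False
16.125 0.291133896907932 [ 0.51698354 -0.28695209  0.3795283 ] [ 0.04497995 -0.0378998  -2.91561143] [-0.01415069  0.07036348 -0.0095244 ]
```

View pics/a6.png

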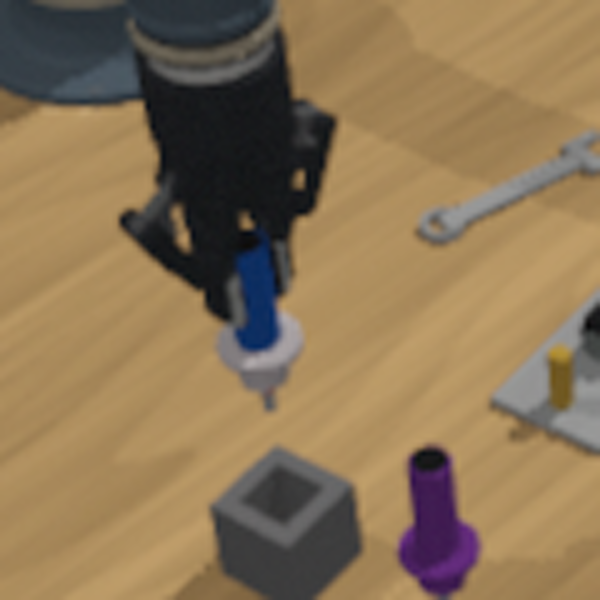

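The gauge is lifted clear and upright with its tip free (crop (270,405)). I'll carry it in a straight line above the dot.

Run:
```python
from meas import *
ctrl.move_l([.517,-.287,.40],[180,0,180],v=.15)
ctrl.move_l([.5366,.0345,.40],[180,0,180],v=.12)
ctrl.move_l([.5366,.0345,.315],[180,0,180],v=.1); ctrl.pause(.4)
s=ctrl.sense(); print(s["clock"],s["width"],s["position"],s["ee_rot"],s["force"],s["torque"])
I=ctrl.snapshot("scene"); im=I["image"]; cv2.imwrite("pics/a7raw.png",im); cv2.imwrite("pics/a7.png",crop(im,240,130,320,210,7))
p=s["position"]; 
for n,z in(("top",-.2033+.076),("origin",-.2033),("tip",-.2513)): print(n,proj(I,p+[0,0,z]))
h=cv2.cvtColor(im,cv2.COLOR_BGR2HSV).astype(int)
m=(abs(h[...,0]-112)<10)&(h[...,1]>130); m[:, :240]=0; m[:,320:]=0; k=comp(m,(283,160),10); ys,xs=np.nonzero(k[2]); print(k[:2],[(y,xs[ys==y].min(),xs[ys==y].max()) for y in sorted(set(ys))])
T=ctrl.snapshot("top"); cv2.imwrite("pics/a7t.png",crop(T["image"],210,160,330,270,5))
```

```text
20.6917 0.29339818976121845 [0.53662756 0.03449612 0.31522959] [1.79998453e+02 2.68010487e-02 1.79999189e+02] [ 0.34054435  0.81231066 -1.32099471] [ 0.04578478  0.01295544 -0.01659165]
top [282.56036951 164.11797081]
origin [282.8369816  183.33678794]
tip [283.00263658 194.8463816 ]
(array([284.56818182, 174.19318182]), np.int32(88)) [(np.int64(163), np.int64(285), np.int64(285)), (np.int64(164), np.int64(286), np.int64(287)), (np.int64(165), np.int64(286), np.int64(287)), (np.int64(166), np.int64(283), np.int64(287)), (np.int64(167), np.int64(283), np.int64(287)), (np.int64(168), np.int64(283), np.int64(287)), (np.int64(169), np.int64(283), np.int64(287)), (np.int64(170), np.int64(283), np.int64(287)), (np.int64(171), np.int64(284), np.int64(287)), (np.int64(172), np.int64(284), np.int64(287)), (np.int64(173), np.int64(284), np.int64(287)), (np.int64(174), np.int64(284), np.int64(287)), (np.int64(175), np.int64(284), np.int64(286)), (np.int64(176), np.int64(284), np.int64(286)), (np.int64(177), np.int64(284), np.int64(286)), (np.int64(178), np.int64(283), np.int64(286)), (np.int64(179), np.int64(283), np.int64(286)), (np.int64(180), np.int64(280), np.int64(286)), (np.int64(181), np.int64(280), np.int64(286)), (np.int64(182), np.int64(280), np.int64(286)), (np.int64(183), np.int64(281), np.int64(285))]
```

View pics/a7.png

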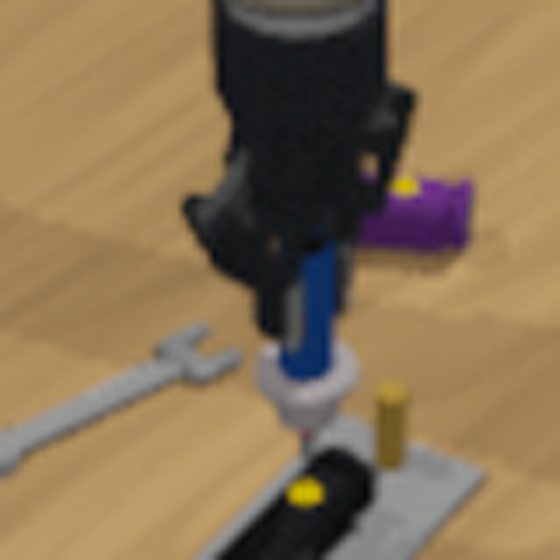

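Run:
```python
from meas import *
I=ctrl.snapshot("scene"); im=I["image"].astype(float); s=ctrl.sense(); p=s["position"]
br=im[...,0]-im[...,2]
for y in range(162,186):
    r=br[y,278:293]; pk=r.max(); j=np.argmax(r); th=pk/2
    e=[278+i+(r[i]-th)/(r[i]-r[i+1]) for i in range(j,len(r)-1) if r[i]>=th>r[i+1]]; g=[278+i+(th-r[i])/(r[i+1]-r[i]) for i in range(j) if r[i]<th<=r[i+1]]
    print(y,pk.round(),np.round(g[-1:],2),np.round(e[:1],2))
# predicted silhouettes (right edge) of vertical handle
e=cam(I)[1]; d=(p-e)[:2]; d/=np.linalg.norm(d); right=np.array([-d[1],d[0],0])*-1
for z in(6,40,70): 
    q=p+[0,0,-.2033+z/1000]; print(z,proj(I,q-.013*right),proj(I,q+.013*right))
print(im[184:199,276:292].max(axis=2).astype(int))
cv2.imwrite("pics/a8.png",cv2.resize(I["image"][155:205,262:307],None,fx=12,fy=12,interpolation=cv2.INTER_NEAREST))
```

```text
162 16.0 [291.] []
163 19.0 [285.05] [287.63]
164 39.0 [285.63] [287.54]
165 56.0 [285.42] [287.51]
166 74.0 [283.45] [287.43]
167 83.0 [282.84] [287.4]
168 86.0 [282.66] [287.39]
169 85.0 [282.54] [287.37]
170 83.0 [282.8] [287.4]
171 88.0 [283.07] [287.35]
172 84.0 [283.05] [287.36]
173 85.0 [283.08] [287.35]
174 84.0 [283.05] [287.33]
175 83.0 [283.16] [286.77]
176 84.0 [283.25] [286.57]
177 84.0 [283.22] [286.56]
178 85.0 [283.01] [286.61]
179 85.0 [282.41] [286.72]
180 84.0 [279.8] [286.8]
181 85.0 [279.49] [286.8]
182 84.0 [279.71] [286.63]
183 85.0 [280.39] [285.6]
184 30.0 [280.93] [284.3]
185 1.0 [282.83] [283.5]
6 [278.71887398 181.96487801] [286.90909709 181.84141616]
40 [278.53638491 173.48255864] [286.84730928 173.35551284]
70 [278.37083901 165.78777879] [286.79125784 165.65743742]
[[147 127 130 130 123 115 108 110 129 137 148 166 166 161 156 160]
 [154 130 128 130 131 131 137 150 157 166 166 164 155 143 148 161]
 [169 151 127 125 129 137 156 172 166 159 156 147 134 139 157 164]
 [181 176 155 123 119 132 142 149 147 137 129 118 129 156 163 163]
 [185 189 181 143 104 111 114 113 113 113 108 107 135 162 163 165]
 [190 191 188 161 104 107 110 110 111 109 105 112 138 156 160 162]
 [191 190 188 171 124 115 109 110 110 108 110 126 145 149 152 152]
 [189 188 186 179 161 151 134 111 107 114 135 141 148 147 148 147]
 [187 185 182 180 180 179 159 102 104 125 150 148 148 147 147 147]
 [184 182 180 181 184 187 167  88 105 123 123 118 120 126 140 147]
 [180 180 184 187 189 186 159  91  93  89  57  35  49  71 108 136]
 [180 184 189 190 186 175 149 105  65  24  19  20  24  29  50  95]
 [187 190 190 186 175 159 140 100  38  19  22  18  19  19  22  40]
 [190 190 186 175 159 143 110  58  28  27  30  25  23  16  17  23]
 [190 187 174 158 143 121 106 112 115  53  29  32  31  26  21  18]]
```

View pics/a8.png

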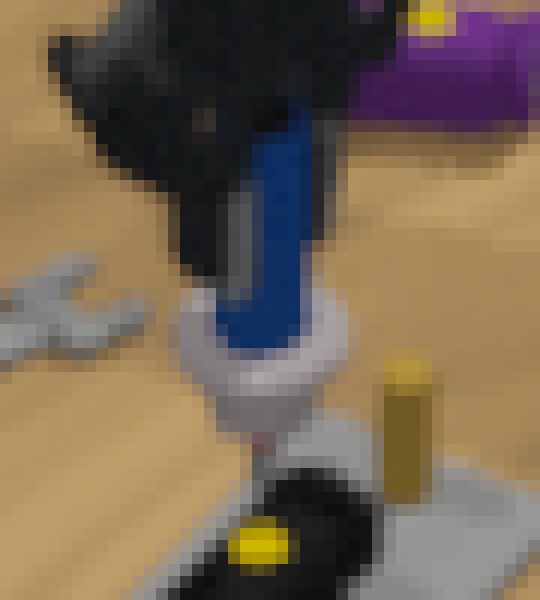

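View pics/a7t.png

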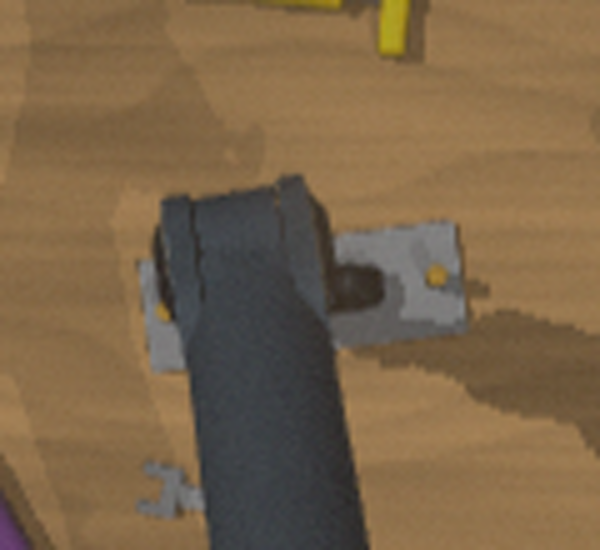

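The handle centre is about 0.4 px and the plunger about 0.6 px right of the ideal axis (under 2 mm), and tilt is small. I'll correct by 1 mm each way, then descend slowly, logging force.

Run:
```python
from meas import *
def F(): 
    r=[]
    for _ in range(4): ctrl.pause(.04); r.append(ctrl.sense()["force"])
    return np.mean(r,0).round(2)
x,y=.5356,.0335
ctrl.move_l([x,y,.30],[180,0,180],v=.04); ctrl.pause(.4); print(F())
I=ctrl.snapshot("scene"); cv2.imwrite("pics/b1.png",cv2.resize(I["image"][165:210,262:307],None,fx=11,fy=11,interpolation=cv2.INTER_NEAREST))
for z in(.296,.294,.292,.290,.288):
    t=ctrl.move_l([x,y,z],[180,0,180],v=.02,max_force=5); ctrl.pause(.15); s=ctrl.sense(); print(z,t,s["position"].round(4),F(),s["clock"])
I=ctrl.snapshot("scene"); cv2.imwrite("pics/b2.png",cv2.resize(I["image"][165:210,262:307],None,fx=11,fy=11,interpolation=cv2.INTER_NEAREST))
```

```text
[-0.22 -0.16 -1.44]
0.296 False [0.5356 0.0335 0.296 ] [-0.41 -0.23 -1.97] 22.4833
0.294 False [0.5356 0.0335 0.294 ] [ 0.11  0.53 -1.9 ] 23.05
0.292 False [0.5357 0.0335 0.2922] [ 0.63 -0.35 -0.65] 23.6167
0.29 False [0.5357 0.0335 0.2901] [ 0.69 -0.04  0.49] 24.1833
0.288 False [0.5357 0.0335 0.2881] [0.83 0.41 0.52] 24.75
```

View pics/b1.png

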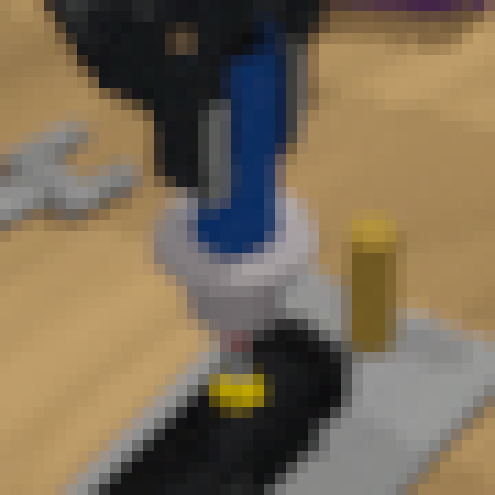

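View pics/b2.png

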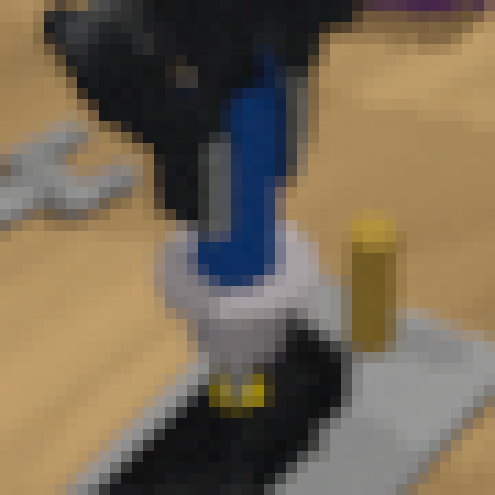

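Contact was at about TCP z 0.293 as predicted (+2.4 N by 0.288), with the tip inside the dot near crop (238,390). I'll go to about half in and check.

Run:
```python
from meas import *
x,y=.5356,.0335
print(ctrl.move_l([x,y,.2855],[180,0,180],v=.01,max_force=5)); ctrl.pause(.5)
f=[]
for _ in range(6): ctrl.pause(.05); f.append(ctrl.sense()["force"])
s=ctrl.sense(); print(s["position"].round(4),s["ee_rot"].round(2),np.mean(f,0).round(2),s["clock"],s["width"])
I=ctrl.snapshot("scene"); im=I["image"]; cv2.imwrite("pics/b3.png",cv2.resize(im[165:210,262:307],None,fx=13,fy=13,interpolation=cv2.INTER_NEAREST))
print("dot",proj(I,[.5366,.0345,.042]),"tip",proj(I,[*s["position"][:2],.042]),"nose",proj(I,[*s["position"][:2],s["position"][2]-.2033-.022]))
print(im[193:205,278:290].max(axis=2)); print(im[193:205,278:290,0]); print(cv2.cvtColor(im,cv2.COLOR_BGR2HSV)[193:205,278:290,1])
T=ctrl.snapshot("top"); cv2.imwrite("pics/b3t.png",crop(T["image"],210,160,330,270,5))
```

```text
False
[0.5356 0.0335 0.2855] [180.   0. 180.] [1.38 0.27 1.4 ] 26.1667 0.29288438296080815
dot [283.07051468 199.94842582] tip [282.65051729 199.97362243] nose [282.58631478 195.73771864]
[[128 127 138 153 151 159 170 161 159 154 131 118]
 [154 131 133 151 150 155 153 138 133 123  82  74]
 [178 138 110 112 109 109 111 111 109  90  42  28]
 [179 138 105 107 107 108 108 108 104  85  27  20]
 [181 149 118 109 111 111 110 108  99  66  22  21]
 [174 156 129 100 109 105 105 100  72  34  28  22]
 [159 144 109  93 115  94 126 135  48  27  29  25]
 [144 110  59 102 131  96 148 166  61  28  26  22]
 [111  55  20  83 113  93 125 133  50  26  26  19]
 [ 55  20  16  25  46  59  50  28  24  22  20  17]
 [ 18  18  21  19  17  21  26  27  24  21  18  18]
 [ 19  21  21  21  21  26  27  25  19  22  16  17]]
[[118 124 135 149 146 155 166 156 155 149 127 115]
 [107 113 130 147 146 150 149 134 130 120  81  74]
 [105 104 106 109 106 106 107 108 106  88  42  28]
 [105 103 102 104 104 105 106 105 102  83  27  20]
 [105 110 115 106 108 108 107 105  95  65  22  21]
 [114 136 128  89  95 103  98  86  70  34  2
[... 226 characters left out ...]
19  16  21  26  27  24  21  17  18]
 [ 17  21  21  21  21  26  27  25  19  22  15  17]]
[[ 20  12  11  10  10  10   9  11  11  12  12   9]
 [ 78  35  10  10  10  12  10  11  10  10   6   3]
 [105  63  14  11  12  12  11   9  12  11  12   0]
 [105  65  12  12  12  12   9   9  10   9   0  13]
 [107  67   6   9   9  11  12  12  10  12   0  36]
 [ 88  33   4  28  33  10  17  36  11   8   9  23]
 [ 30   2   5 118 102   0  93 195 106   9  26  20]
 [  2   2  13 210 150  45 157 255 142  18  29  23]
 [  2   5  26 206 181 121 190 217 107  39  39  27]
 [  5  13  48 102 161 194 153  18  32  35  38  30]
 [ 28  43  12  13  30  36  29  19  32  24  14  28]
 [ 27  12  12  24  24  29   9  10  13  23  16  30]]
```

View pics/b3.png

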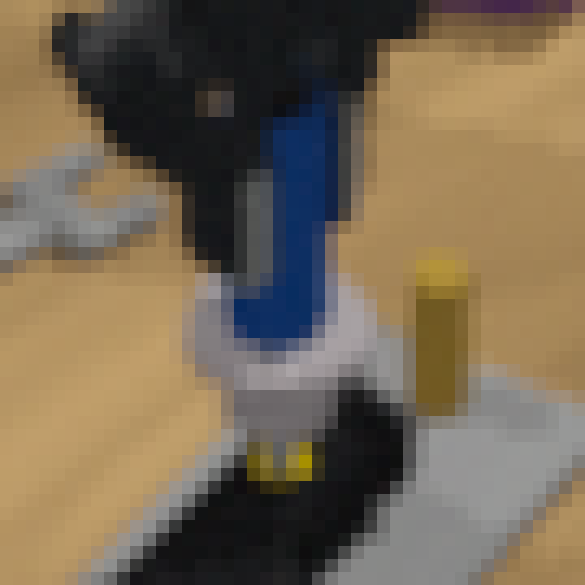

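View pics/b3t.png

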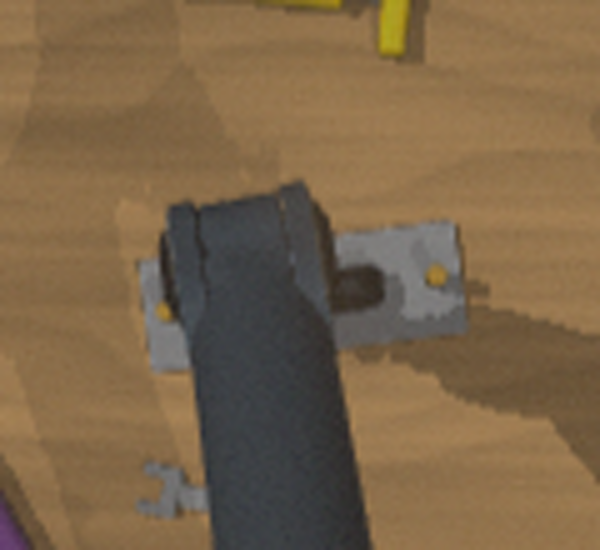

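The plunger meets the dot: its tip is at about (282.8, 200.5) px against the dot at (283.1, 199.9), roughly 2 mm off. The press is about 3.3 N by force change, 7.5 to 8 mm in by height, and the nose, flange and handle line up vertically. Handing in.

Run:
```python
from station import ctrl
s=ctrl.sense(); print(s["clock"],abs(s["qd"]).max(),s["position"],s["force"])
ctrl.sign_off()
```

```text
26.2667 0.10867793365589731 [0.53563692 0.03351873 0.2855161 ] [ 1.17954526 -0.28276256  1.19095721]
the job is handed in; nothing more can be done
```

I placed the grip and handed the job in at 26.3 s, with the gauge still pressed on the yellow dot. The system gives no verdict, so these are my own last checks:

- **Grip:** it lies flat on the plate, dot up. After release it measured about 0.4 mm from midway and in line with the posts by eye. I did not measure its angle after placing. I released it before touching the gauge.
- **Gauge position:** the tip is about 2 mm from the dot's centre, judged from the scene camera only. The arm hid the dot from the top camera.
- **Press:** the tool force rose by about 3.3 N, and the height below first contact puts the plunger about 7.5–8 mm in. I could not see the red ring clearly enough to confirm half in.
- **Uprightness:** the gauge leans by about 0.03 rad as estimated from its handle, flange, nose and plunger. An earlier, partly hidden view suggested up to about 0.06 rad. Both are under the 0.12 limit.

The force reading wandered by about 0.5–1 N at rest, so the press force is only good to about that. I saw no bystander or purple look-alike move in the pictures, but I did not measure them.

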